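Clear the stack off the soldering brick into its fitted trays

ROBOT

A 6-joint arm with a two-finger parallel gripper is mounted at the origin on the work surface. World frame = base frame: x ahead of the robot, y to its left, z up, the work surface at z = 0. Lengths are in mm, angles in degrees, forces in N, time in s.
With the tool pointing down it reaches from about 350 to 850 mm from the base axis. Payload 8.1 kg.
Tool frame: the origin (TCP) lies at the very end of the fingers, on their centre line; the grasp point (between the pads) lies 19 mm behind it; z points along the fingers, y is the line along which they close (so a half turn about z gives the same grasp; the last joint's range is limited). The gripper opens to 85 mm and grips with 20 to 120 N. Pads are 22 mm wide; open, the fingers measure 114 mm over their backs; the gripper's body (76 mm by 85 mm) begins 54 mm behind the grasp point. The pads swing forward as they close: fully open they stand 13 mm farther back than shut.
Start: joints at [67.07, 7.471, 85.268, -0, 87.261, -4.893], TCP at [185.754, 570.526, 204.192] pointing down, gripper open.
Joint ranges: [-169.43, 169.43], [-51.17, 129.36], [1.28, 143.12], [-76.62, 256.62], [0, 156.53], [-152.29, 152.29]. Speed limits (degrees/s): [136.94, 136.94, 159.86, 180, 180, 180].

INTERFACE

Orientations are given as [roll, pitch, yaw] about the fixed x, y, z axes, in that order (R = Rz(yaw) Ry(pitch) Rx(roll)).
In Python, from bench import status, viewer, job gives the robot as it stands.
- The arm moves only by the tool arm_command, never from a script. Its argument "targets" is a list that holds one entry, the list of rows, each a list of 7 numbers: the shift along the world's x, y, z in m, then the turn, a rotation vector about the world's x, y, z in rad, then the opening, from -1 (shut) to 1 (fully open). In form: [[[dx, dy, dz, rx, ry, rz, gripper], ...]]. A call has 1 to 10 rows; each row shifts and turns the commanded pose from where the row before left it; what a row does not reach is not made up. A row lasts 1/8 s, in which the tool goes at most 62.5 mm and 10.7 degrees, less where a joint would pass 70% of its speed; a pose out of reach is approached as far as the arm can. A call with a gripper value outside its range is refused whole. The fingers move at their own pace and stop on an object; "force" is the grip in N (left out, the last holds). Time passes only in rows, so rows that do not move let the fingers close. It gives the time, the measured TCP pose, the force, the opening and the grip force at its end, in the units of the state.
- status.sense(): the state, without advancing time (a new reading comes with each control period).
- viewer.snapshot(name): name is "scene" or "top" or "wrist"; returns the picture (400x640x3 uint8, red, green, blue); there is no depth.
- viewer.camera_model(name): a dict with "vertical_fov" (degrees; the focal length in pixels is half the picture's height over the tangent of half this angle, whatever the lens; pixels are square), "cx", "cy" (the principal point, pixels), "xyz" and "attitude" of the camera in the world. Camera axes: x right, y down, z forward; pixel columns grow to the right and rows downward; lengths in mm; the calibration is good to about 2 mm. A picture is of the moment at which its call begins: read the wrist's pose just before it. camera_model takes no time and is no camera call; for the wrist camera it gives the pose at the moment of the call.
- job.hand_in(): hands the job in; it is judged then, once.
The state is a dict: "time": time; "joint_pos": joint angles; "qd": joint speeds; "joint_efforts": joint torques, N m; "tool_pos": TCP position; "tcp_rot": TCP orientation; "ft_force": force on the tool from outside, world axes, zero at the start; "wrist_torque": the same for the moment, N m; "finger_gap": finger opening in mm; "grip_force": force on a finger pad.
Only numpy, scipy, OpenCV 4.12 (cv2) and the standard library are available. Lean on these libraries where they do the work, as an engineer would, in place of code of your own. Each camera call takes 0.05 s, during which the arm holds its last target. There are 200 camera calls.

TASK

Take apart the stack on the jeweller's bench one piece at a time, from the top down: first the steel bar, then the square and the round steel blocks (either first), and last the pale soldering brick they stand on. Lay each piece straight into the wooden tray whose recess has its shape and size, flat on the tray's floor inside the rim, and let go. Leave the green-lidded jar and the little white dish where they are.

Things in the scene. Friction and masses are not known exactly. Their poses are not given: they have to be found in the camera images.
- bar: Steel bar with dark cross-grooves on top, 110 x 24 x 16 mm (x, y, z), 0.3 kg, on top of the stack at the start, bridging the square and the round block. Origin at the centre of its underside; x along its length, z up. Grip it across its 24 mm width.
- square_block: Square steel block with dark dimples on top, 46 x 46 x 24 mm, 0.4 kg, standing on one end of the brick under the bar. Origin at the centre of its underside; x and y square to its sides, within 0.15 rad of the brick's axes at the start. Its centre is about 42 mm from the brick's middle, 38 mm clear of the round block; best gripped across the brick's width (brick y).
- round_block: Round steel block, 46 mm in diameter, 24 mm high, 0.3 kg, dark disc on its top, standing on the other end of the brick under the bar. Origin at the centre of its underside, z up. Best gripped across the brick's width (brick y).
- brick: Pale rectangular soldering brick with a few scorch marks, 140 x 60 x 28 mm, 0.3 kg, at the bottom of the stack, standing on the table. Origin at the centre of its underside; x along its length, z up. Grip it across its 60 mm width.
- bar_tray: Long narrow tray, recess 124 x 38 mm, for the bar; x along its length. Fixed, pale wood, darker floor; origin at the centre of its underside on the table. Floor 4 mm thick; the rim rises 5 mm above the floor (top at z = 9 mm) and is 5 mm thick. The piece fits with 7 mm to spare all round: hold it with the fingertips 7 mm or more above its underside, over the rim.
- square_tray: Square tray, recess 60 x 60 mm, for the square block; x and y square to its sides. Fixed, pale wood, darker floor; origin at the centre of its underside on the table. Floor 4 mm thick; the rim rises 5 mm above the floor (top at z = 9 mm) and is 5 mm thick. The piece fits with 7 mm to spare all round: hold it with the fingertips 7 mm or more above its underside, over the rim.
- round_tray: Round tray, recess 60 mm in diameter, for the round block. Fixed, pale wood, darker floor; origin at the centre of its underside on the table. Floor 4 mm thick; the rim rises 5 mm above the floor (top at z = 9 mm) and is 5 mm thick. The piece fits with 7 mm to spare all round: hold it with the fingertips 7 mm or more above its underside, over the rim.
- brick_tray: Largest tray, oblong, recess 154 x 74 mm, for the brick; x along its length. Fixed, pale wood, darker floor; origin at the centre of its underside on the table. Floor 4 mm thick; the rim rises 5 mm above the floor (top at z = 9 mm) and is 5 mm thick. The piece fits with 7 mm to spare all round: hold it with the fingertips 7 mm or more above its underside, over the rim.
- jar: Bystander: small loose glass jar with a green lid, 48 mm in diameter, 62 mm high; origin at the centre of its underside. Leave alone.
- dish: Bystander: small loose white ceramic bowl, 54 mm in diameter, 22 mm high; origin at the centre of its underside. Leave alone.
Not all that is in view belongs to the job. What is shaped like the brick but yellow is not meant. What is shaped like the bar but blue or turquoise is not meant.

How it is judged (in metres and radians):
On the way, in this order (a step that is already met when the one before it is completed fails the run):
1. the bar lies in its tray (horizontal distance between bar and bar_tray below 0.013 m and z of bar in the frame of bar_tray between 0.001 and 0.0065 m and angle between bar's own z axis and vertical below 0.06 rad and linear speed of bar below 0.02 m/s), for 0.2 s.
2. the square and the round block stand in their trays too (all of step 1 and horizontal distance between square_block and square_tray below 0.013 m and z of square_block in the frame of square_tray between 0.001 and 0.0065 m and angle between each of square_block, round_block's own z axis and vertical below 0.06 rad and linear speed of each of square_block, round_block below 0.02 m/s and horizontal distance between round_block and round_tray below 0.013 m and z of round_block in the frame of round_tray between 0.001 and 0.0065 m), for 0.2 s.
3. the brick lies in its tray too (all of step 2 and horizontal distance between brick and brick_tray below 0.013 m and z of brick in the frame of brick_tray between 0.001 and 0.0065 m and angle between brick's own z axis and vertical below 0.06 rad and linear speed of brick below 0.02 m/s), for 0.2 s.
At the end, for the whole second after the job is handed in: Bar, square block, round block and brick each lie in the tray of their own shape: centre within 13 mm of the tray's centre, underside on the tray's floor (1 to 6.5 mm above the tray's underside), level within 0.06 rad, at rest and not held (all of step 3 and contact force between each of bar, square_block, round_block, brick and the fingers below 0.1 N); the robot touches nothing.
It fails at once if the jar is pushed more than 30 mm from its place (distance of jar from where it was at the start of the episode above 0.03 m).
It fails at once if the dish is pushed more than 30 mm from its place (distance of dish from where it was at the start of the episode above 0.03 m).
It also fails if it takes over 104 s, if anything falls off the work surface, if the arm or the gripper's body presses on something with over 40 N, if the wrist force passes 120 N, or if a joint passes its speed limit or range.

## Working session

There is one attempt and no reset: what is moved stays moved. The work goes in short steps, Python scripts to look and compute and a tool call to move; the robot and the scene stay as the last step left them, time stands still between calls to the robot, and variables do not carry over. Pictures are saved under pics/ and viewed, at most 14 in all, crops included, and the job is handed in when it is done.

Besides the shell and the picture viewer there is one more tool, called after "Request:" as name(argument=value, ...), one argument or row to a line, values as JSON. arm_command: Moves the arm, as the interface text tells. Its arguments: {"type":"object","properties":{"targets":{"type":"array"},"force":{"type":"number"}},"required":["targets"]}

```bash
mkdir -p pics; cat > h.py <<'E'
import numpy as np, cv2
from scipy.spatial.transform import Rotation as R
from bench import status, viewer, job
def snap(n,f):
    m=viewer.camera_model(n); im=viewer.snapshot(n); cv2.imwrite('pics/'+f,im[:,:,::-1]); return m,im
E
python3 - <<'E'
from h import *
for n in('top','scene'):
    m,im=snap(n,n+'0.png'); print(n,m)
s=status.sense(); print(s['time'],s['tool_pos'],s['tcp_rot'],s['finger_gap'])
print(viewer.camera_model('wrist'))
E
```

```text
top {'vertical_fov': 55.54045040825633, 'cx': 323.9797034509099, 'cy': 199.22707178152737, 'xyz': array([280.22577811, -33.48535971, 962.39783856]), 'attitude': array([-169.04370868,    2.12458372,  -91.58622892])}
scene {'vertical_fov': 52.20423747368143, 'cx': 314.88548523720857, 'cy': 197.11242733257876, 'xyz': array([1066.66914241, -337.87956879, 1065.42913887]), 'attitude': array([-1.46182499e+02,  6.93835437e-02,  6.06746120e+01])}
0.1 [185.54998613 570.02519185 203.22669701] [-1.79904841e+02 -7.95726217e-03  1.61962335e+02] 85.09627179957994
{'vertical_fov': 61.280128529915714, 'cx': 309.2655054248286, 'cy': 198.67191998935658, 'xyz': array([105.50903394, 596.86859254, 374.11870952]), 'attitude': array([1.61092573e+02, 6.30620542e-02, 7.20673388e+01])}
```

View pics/top0.png

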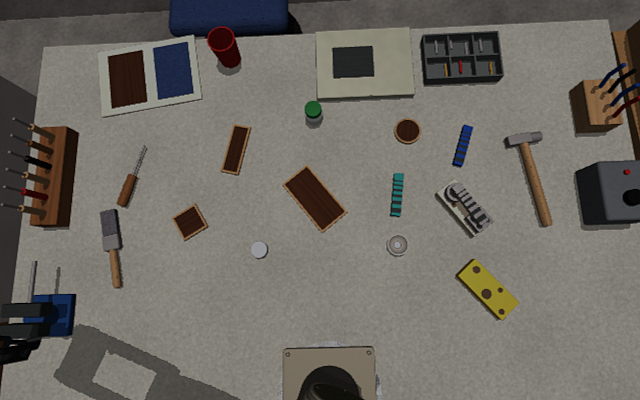

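View pics/scene0.png

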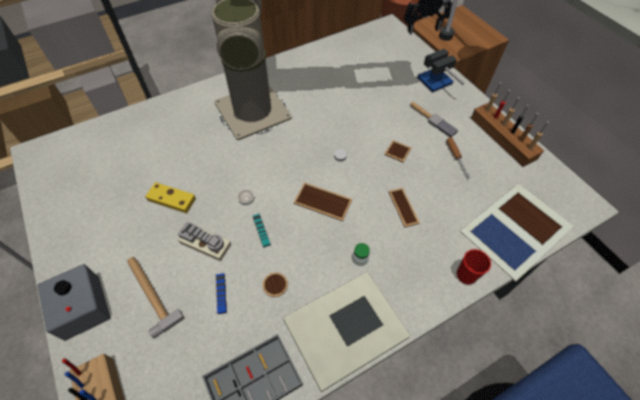

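The top view shows the stack at (463,207). The empty trays are bar (236,149), square (190,222), round (407,131) and brick (314,199). The jar is at (314,112) and the dish bowl at (397,245). The decoys are the yellow brick (487,289), the turquoise bar (398,195) and the blue bar (463,146). The pale brick carrying steel pieces at (463,207) is the one that fits, and I'll confirm it in an enlarged crop.

```bash
python3 - <<'E'
import cv2,numpy as np
t=cv2.imread('pics/top0.png')
def c(x,y,w,h,s): return cv2.resize(t[y:y+h,x:x+w],None,fx=s,fy=s,interpolation=cv2.INTER_CUBIC)
a=c(425,170,80,75,5); b=c(280,160,80,75,5)
d=c(165,115,100,75,4)
e=c(165,190,50,56,4);f=c(385,110,50,56,4)
top=np.hstack([a[:300,:400],b[:300,:400]])
out=np.zeros((600,800,3),np.uint8)
out[:300]=0
a=c(425,170,80,75,4);b=c(275,160,80,75,4);d=c(210,115,40,75,4)
out[:300,:320]=a;out[:300,320:640]=b;out[:300,640:]=d
out[300:524,:200]=e;out[300:524,200:400]=f
cv2.imwrite('pics/crops.png',out)
E
```

```text
(no output)
```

View pics/crops.png

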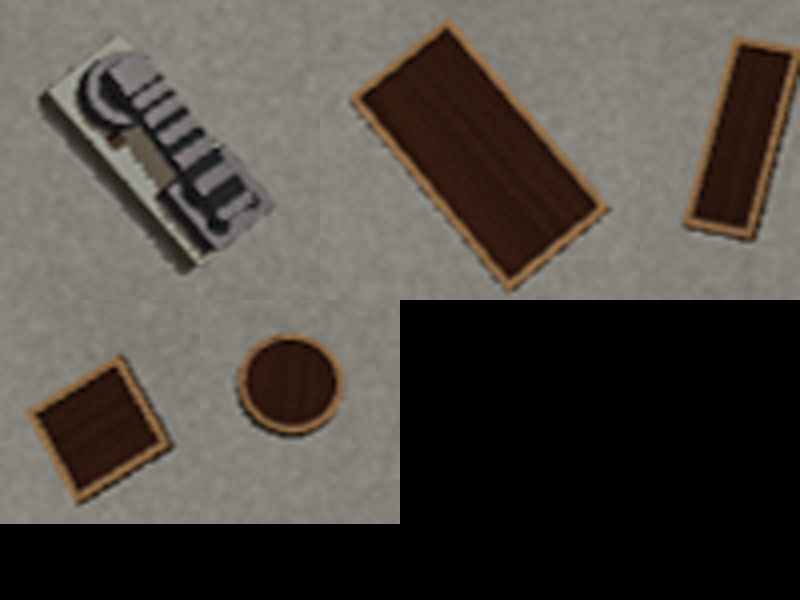

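Confirmed: the brick under the bar is pale with a scorch mark, and the bar on top has grooves. Next I turn the tray corners (z=9) into positions and check them against their known sizes.

```bash
cat >> h.py <<'E'
def ray(m,uv,z,shape=(400,640)):
    f=200/np.tan(np.radians(m['vertical_fov'])/2)
    uv=np.atleast_2d(uv).astype(float)
    d=np.c_[(uv[:,0]-m['cx'])/f,(uv[:,1]-m['cy'])/f,np.ones(len(uv))]
    d=R.from_euler('xyz',m['attitude'],degrees=True).apply(d)
    p=np.array(m['xyz']); return p+d*((z-p[2])/d[:,2])[:,None]
def rect(P):
    P=P[:,:2]; e=np.roll(P,-1,0)-P; L=np.linalg.norm(e,axis=1)
    k=0 if L[0]+L[2]>L[1]+L[3] else 1
    v=e[k]-e[(k+2)%4]; return P.mean(0).round(1),L.round(1),np.degrees(np.arctan2(v[1],v[0])).round(1)
E
python3 - <<'E'
from h import *
m=viewer.camera_model('top')
g=lambda pts,o,s,z:ray(m,(np.array(pts)-o+.5)/4-.5+np.array(s),z)
print('brick',rect(g([(450,20),(609,207),(511,291),(352,97)],(320,0),(275,160),9)))
print('bar',rect(g([(737,38),(799,48),(754,240),(684,227)],(640,0),(210,115),9)))
print('sq',rect(g([(122,354),(174,446),(79,503),(28,411)],(0,300),(165,190),9)))
P=g([(237,384),(344,384),(290,332),(290,436)],(200,300),(385,110),9); print('round',P.mean(0),np.linalg.norm(P[0]-P[1]),np.linalg.norm(P[2]-P[3]))
print('stack brick corners z28',g([(42,95),(120,38),(192,272)],(0,0),(425,170),28))
print('bar ends z68',g([(127,57),(242,226)],(0,0),(425,170),68))
print('dish,jar,disc',ray(m,[(397,245),(314,112),(259,249),(398,195),(463,146)],10))
E
```

```text
brick (array([470.7,  20.9]), array([160.7,  81.8, 163. ,  81.2]), np.float64(-142.2))
bar (array([609.8, 227.3]), array([ 42.9, 134.6,  47.6, 134. ]), np.float64(166.9))
sq (array([419.3, 342.4]), array([70.7, 69.1, 70. , 69.5]), np.float64(-149.4))
round [ 641.93453936 -227.06308882    9.        ] 69.77409138543366 72.15998316465475
stack brick corners z28 [[ 467.30760445 -280.7554605    28.        ]
 [ 501.9165822  -331.99852178   28.        ]
 [ 354.78183899 -361.61345568   28.        ]]
bar ends z68 [[ 480.63584007 -322.26758523   68.        ]
 [ 377.40559193 -378.99754655   68.        ]]
dish,jar,disc [[ 343.73763754 -181.18199453   10.        ]
 [ 704.36651767   16.86484546   10.        ]
 [ 344.19694381  163.26120063   10.        ]
 [ 470.01212673 -191.80221593   10.        ]
 [ 593.45376131 -367.30525221   10.        ]]
```

Every size matches within 2–3 mm. Next I move over the stack, near (430,-345), for a wrist view.

Request:
arm_command(
  targets=[
    [[0.029,-0.055,0,0,0,-0.1,1],[0.029,-0.055,0,0,0,-0.1,1],[0.029,-0.055,0,0,0,-0.1,1],[0.029,-0.055,0,0,0,-0.1,1],[0.029,-0.055,0,0,0,-0.1,1],[0.029,-0.055,0,0,0,-0.1,1],[0.029,-0.055,0,0,0,-0.1,1],[0.029,-0.055,0,0,0,-0.1,1],[0.029,-0.055,0,0,0,-0.1,1],[0.029,-0.055,0,0,0,-0.1,1]],
  ],
  force=40,
)

```text
time: 1.35
tool_pos: [476.2, 18.5, 204.1]
tcp_rot: [180.0, -0.0, 104.5]
ft_force: [0.6, 1.1, -0.6]
finger_gap: 85.3
grip_force: 0.0
```

Request:
arm_command(
  targets=[
    [[-0.0045,-0.037,-0.004,0,0,-0.127,1],[-0.0045,-0.037,-0.004,0,0,-0.127,1],[-0.0045,-0.037,-0.004,0,0,-0.127,1],[-0.0045,-0.037,-0.004,0,0,-0.127,1],[-0.0045,-0.037,-0.004,0,0,-0.127,1],[-0.0045,-0.037,-0.004,0,0,-0.127,1],[-0.0045,-0.037,-0.004,0,0,-0.127,1],[-0.0045,-0.037,-0.004,0,0,-0.127,1],[-0.0045,-0.037,-0.004,0,0,-0.127,1],[-0.0045,-0.037,-0.004,0,0,-0.127,1]],
  ],
)

```text
time: 2.6
tool_pos: [430.2, -350.5, 163.6]
tcp_rot: [-180.0, 0.0, 31.7]
ft_force: [-0.3, -0.2, -0.2]
finger_gap: 85.6
grip_force: 0.0
```

Request:
arm_command(
  targets=[
    [[0,0,0,0,0,0,1],[0,0,0,0,0,0,1]],
  ],
)

```text
time: 2.85
tool_pos: [430.5, -348.9, 163.7]
tcp_rot: [-179.9, -0.0, 32.0]
ft_force: [-0.4, -0.3, -0.1]
finger_gap: 85.2
grip_force: 0.0
```

```bash
python3 - <<'E'
from h import *
s=status.sense(); m,im=snap('wrist','w1.png'); print(s['tool_pos'],s['tcp_rot'],s['joint_pos'],m)
cv2.imwrite('pics/w1b.png',cv2.resize(im[:,:,::-1],None,fx=1.25,fy=1.25,interpolation=cv2.INTER_CUBIC))
import pickle;pickle.dump(m,open('w1.pkl','wb'))
E
```

```text
[ 430.53282186 -348.90782586  163.71492464] [-1.79926824e+02 -3.45145953e-03  3.19520073e+01] [-4.43375529e+01  1.73438606e+00  9.55654075e+01  2.08629026e-02
  8.27704803e+01  1.37077994e+01] {'vertical_fov': 61.280128529915714, 'cx': 309.2655054248286, 'cy': 198.67191998935658, 'xyz': array([ 500.69422649, -304.19260057,  334.57925959]), 'attitude': array([ 1.61149082e+02,  7.79302671e-02, -5.79443036e+01])}
```

View pics/w1b.png

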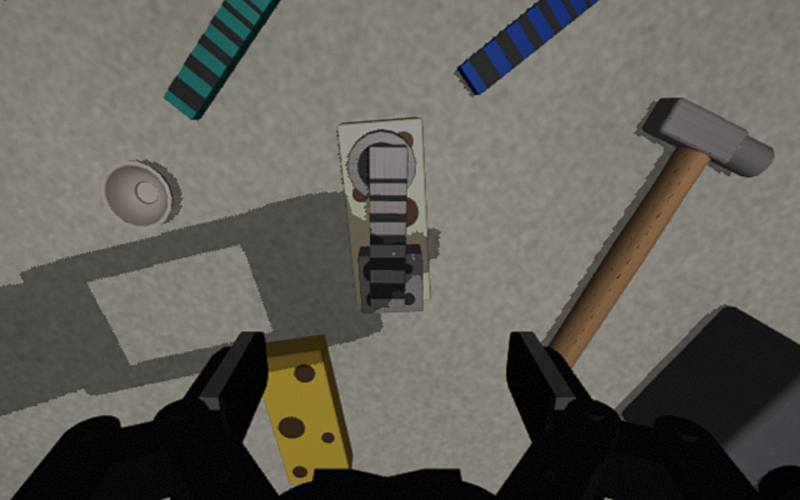

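The wrist view confirms the pieces. The grooved bar runs from about (388,145) to (388,306) in the x1.25 picture, with the round block at its top end and the square one at its lower end. The dish is at (138,192). I'll take one enlarged crop for the edges.

```bash
python3 - <<'E'
import cv2,numpy as np
t=cv2.imread('pics/w1.png')[85:260,250:370]
g=cv2.convertScaleAbs(t,alpha=1.6,beta=25)
cv2.imwrite('pics/w1c.png',np.hstack([cv2.resize(g,None,fx=3.4,fy=3.4,interpolation=cv2.INTER_CUBIC)]))
E
```

```text
(no output)
```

View pics/w1c.png

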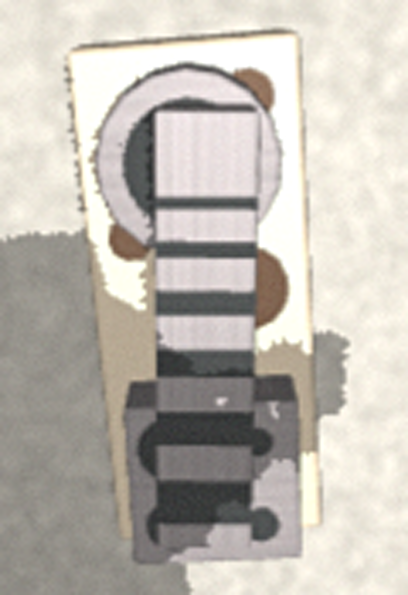

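```bash
python3 - <<'E'
from h import *
import pickle; m=pickle.load(open('w1.pkl','rb'))
g=lambda pts,z:ray(m,(np.array(pts)+.5)/3.4-.5+np.array((250,85)),z)
for n,p,z in (('bar',[(156,109),(258,107),(251,543),(156,543)],68),('sq',[(126,407),(297,403),(302,556),(134,562)],52),('brick',[(70,50),(298,32),(320,525),(123,538)],28)):
    print(n,rect(g(p,z)),g(p,z)[:,:2].round(1).tolist())
print('round',g([(97,165),(281,165),(188,66),(188,270)],52))
E
```

```text
bar (array([ 434.2, -346.1]), array([ 23.1, 109.4,  24.4, 109. ]), np.float64(-148.3)) [[474.3, -307.8], [486.9, -327.2], [394.2, -385.1], [381.2, -364.4]]
sq (array([ 397.4, -372.2]), array([44.7, 44.5, 46.1, 45.2]), np.float64(-56.1)) [[403.5, -340.9], [428.2, -378.2], [391.9, -403.9], [365.9, -365.9]]
brick (array([ 432.6, -346.7]), array([ 58.5, 139. ,  58.2, 138.8]), np.float64(-143.7)) [[471.2, -282.0], [506.0, -329.1], [393.9, -411.3], [359.5, -364.3]]
round [[ 453.6805982  -302.7515309    52.        ]
 [ 477.51170751 -340.79100354   52.        ]
 [ 485.25958923 -309.28633843   52.        ]
 [ 443.24624796 -335.35459362   52.        ]]
```

All sizes agree to within 1.5 mm. Bar centre is (434,-346) at 32°, and tool yaw is already 32°. I descend to tip z = 60, 8 mm above the bar's underside.

Request:
arm_command(
  targets=[
    [[0.0035,0.003,-0.02,0,0,0,1],[0,0,-0.02,0,0,0,0.3],[0,0,-0.02,0,0,0,0.3],[0,0,-0.02,0,0,0,0.3],[0,0,-0.014,0,0,0,0.3],[0,0,-0.01,0,0,0,0.3],[0,0,0,0,0,0,0.3],[0,0,0,0,0,0,0.3]],
  ],
  force=40,
)

```text
time: 3.9
tool_pos: [434.7, -346.9, 60.9]
tcp_rot: [179.9, -0.0, 31.9]
ft_force: [0.2, -0.2, 0.1]
finger_gap: 55.4
grip_force: 0.0
```

Request:
arm_command(
  targets=[
    [[0,0,0,0,0,0,-0.3],[0,0,0,0,0,0,-0.5],[0,0,0,0,0,0,-0.7],[0,0,0,0,0,0,-0.9],[0,0,0,0,0,0,-1],[0,0,0,0,0,0,-1],[0,0,0,0,0,0,-1],[0,0,0,0,0,0,-1]],
  ],
)

```text
time: 4.9
tool_pos: [434.2, -346.4, 60.1]
tcp_rot: [-180.0, 0.0, 31.9]
ft_force: [0.5, -1.0, 0.2]
finger_gap: -0.2
grip_force: 0.0
```

The gripper closed on nothing, so I look before doing anything else.

```bash
python3 - <<'E'
from h import *
m,im=snap('wrist','w2.png'); m2,i2=snap('scene','s2.png')
a=cv2.resize(im[100:400,140:500,::-1],(720,600),interpolation=cv2.INTER_CUBIC)
cv2.imwrite('pics/w2b.png',a)
print(status.sense()['tool_pos'])
E
```

```text
[ 434.2464356  -346.44824562   60.17957987]
```

View pics/w2b.png

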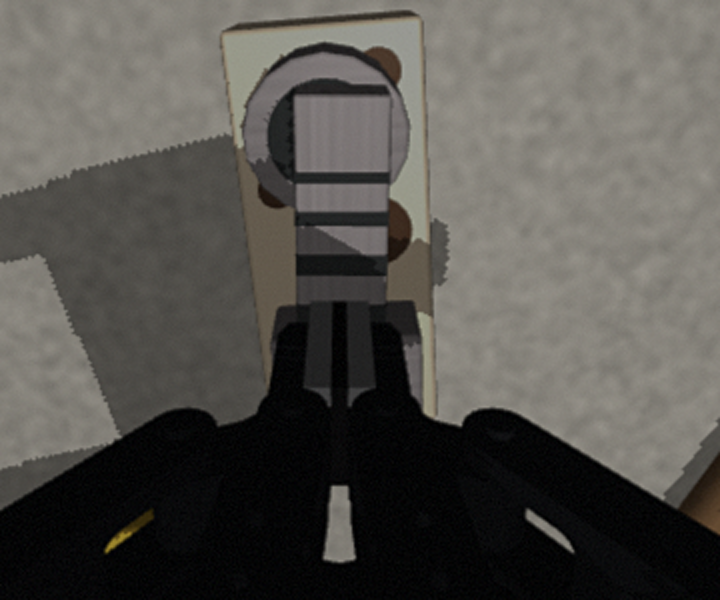

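```bash
python3 - <<'E'
from h import *
m=viewer.camera_model('wrist'); s=status.sense()
c=R.from_euler('xyz',m['attitude'],degrees=True)
f=200/np.tan(np.radians(m['vertical_fov'])/2)
ax=np.array([np.cos(np.radians(31.9)),np.sin(np.radians(31.9)),0])
for z in (56,60,68,72,76,80):
  for off in (0,11):
    p=np.array([*s['tool_pos'][:2],z])+off*ax; q=c.inv().apply(p-m['xyz']); print(z,off,(m['cx']+f*q[0]/q[2]).round(1),(m['cy']+f*q[1]/q[2]).round(1))
g=lambda pts,z:ray(m,(np.array(pts)+.5)/2-.5+np.array((140,100)),z)[:,:2].round(1)
for z in (66,68,70,72): 
  P=g([(293,95),(391,95)],z); print(z,P.tolist(),np.linalg.norm(P[0]-P[1]))
for z in (26,28,30): 
  P=g([(221,32),(418,15)],z); print(z,P.tolist(),np.linalg.norm(P[0]-P[1]))
E
```

```text
56 0 310.8 237.6
56 11 310.9 219.7
60 0 310.8 240.6
60 11 310.9 222.5
68 0 310.9 247.2
68 11 311.0 228.4
72 0 310.9 250.7
72 11 311.0 231.6
76 0 311.0 254.4
76 11 311.0 234.9
80 0 311.0 258.2
80 11 311.1 238.3
66 [[473.2, -307.8], [485.9, -328.2]] 24.030189345904013
68 [[473.6, -307.7], [486.2, -327.8]] 23.722773868163056
70 [[473.9, -307.6], [486.4, -327.5]] 23.50021276499426
72 [[474.3, -307.5], [486.6, -327.2]] 23.224555969921145
26 [[470.4, -281.6], [505.4, -328.3]] 58.360003427004685
28 [[470.8, -281.8], [505.4, -328.0]] 57.720013860012166
30 [[471.1, -282.0], [505.4, -327.8]] 57.220013981123756
```

The fingertips appear at row 251, where row 222 would be expected for z=60, so they sit higher than reported. I check that from the side in the scene camera.

```bash
python3 - <<'E'
from h import *
im=cv2.imread('pics/s2.png'); cv2.imwrite('pics/s2b.png',cv2.resize(im[170:280,140:270],None,fx=5,fy=5,interpolation=cv2.INTER_CUBIC))
m=viewer.camera_model('scene'); c=R.from_euler('xyz',m['attitude'],degrees=True); f=200/np.tan(np.radians(m['vertical_fov'])/2)
for p in ((434.2,-346.4,60),(434.2,-346.4,80),(480,-317.6,68),(388,-374.6,68),(506,-329,28),(394,-411,28)):
    q=c.inv().apply(np.array(p)-m['xyz']); print(p,((m['cx']+f*q[0]/q[2]-140)*5).round(),((m['cy']+f*q[1]/q[2]-170)*5).round())
E
```

```text
(434.2, -346.4, 60) 309.0 324.0
(434.2, -346.4, 80) 300.0 306.0
(480, -317.6, 68) 385.0 358.0
(388, -374.6, 68) 229.0 275.0
(506, -329, 28) 397.0 437.0
(394, -411, 28) 190.0 345.0
```

View pics/s2b.png

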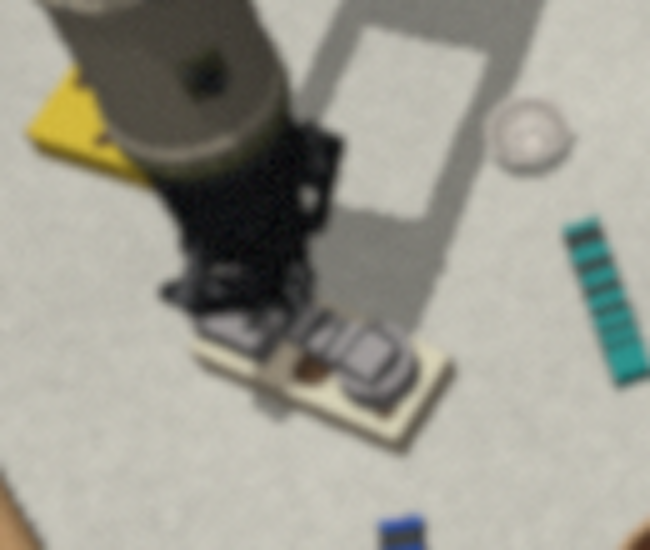

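Both views put the real tips well above the reported z. I'll calibrate by touch: lower the shut fingers gently onto the bar's top (z=68), which both blocks support there.

Request:
arm_command(
  targets=[
    [[0,0,-0.002,0,0,0,-1],[0,0,0,0,0,0,-1]],
  ],
)

```text
time: 5.25
tool_pos: [434.1, -346.3, 57.9]
tcp_rot: [-180.0, 0.0, 31.9]
ft_force: [0.2, -0.5, 0.5]
finger_gap: 0.1
grip_force: 0.0
```

Request:
arm_command(
  targets=[
    [[0,0,-0.002,0,0,0,-1],[0,0,0,0,0,0,-1]],
  ],
)

```text
time: 5.5
tool_pos: [434.1, -346.3, 55.9]
tcp_rot: [-180.0, 0.0, 31.9]
ft_force: [0.3, -0.3, 0.1]
finger_gap: 0.1
grip_force: 0.0
```

Request:
arm_command(
  targets=[
    [[0,0,-0.001,0,0,0,-1],[0,0,0,0,0,0,-1]],
  ],
)

```text
time: 5.75
tool_pos: [434.2, -346.4, 55.1]
tcp_rot: [-180.0, 0.0, 31.9]
ft_force: [0.7, -0.2, 0.3]
finger_gap: -0.3
grip_force: 0.0
```

Request:
arm_command(
  targets=[
    [[0,0,-0.002,0,0,0,-1],[0,0,0,0,0,0,-1]],
  ],
)

```text
time: 6.0
tool_pos: [434.1, -346.3, 52.9]
tcp_rot: [-180.0, 0.0, 31.9]
ft_force: [0.0, -0.6, 0.1]
finger_gap: 0.2
grip_force: 0.0
```

Request:
arm_command(
  targets=[
    [[0,0,-0.002,0,0,0,-1],[0,0,0,0,0,0,-1]],
  ],
)

```text
time: 6.25
tool_pos: [434.1, -346.4, 50.9]
tcp_rot: [-180.0, 0.0, 31.9]
ft_force: [-0.6, 0.1, 0.8]
finger_gap: -0.4
grip_force: 0.0
```

Request:
arm_command(
  targets=[
    [[0,0,-0.001,0,0,0,-1],[0,0,0,0,0,0,-1]],
  ],
)

```text
time: 6.5
tool_pos: [434.2, -346.5, 50.1]
tcp_rot: [-180.0, 0.0, 31.9]
ft_force: [0.2, 1.1, -0.3]
finger_gap: 0.1
grip_force: 0.0
```

Request:
arm_command(
  targets=[
    [[0,0,-0.001,0,0,0,-1],[0,0,0,0,0,0,-1]],
  ],
)

```text
time: 6.75
tool_pos: [434.2, -346.4, 49.1]
tcp_rot: [-180.0, 0.0, 31.9]
ft_force: [0.4, -0.9, -0.8]
finger_gap: 0.0
grip_force: 0.0
```

```bash
python3 - <<'E'
from h import *
m,im=snap('wrist','w3.png')
cv2.imwrite('pics/w3b.png',cv2.resize(im[100:350,200:420,::-1],None,fx=2.4,fy=2.4,interpolation=cv2.INTER_CUBIC))
E
```

```text
(no output)
```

View pics/w3b.png

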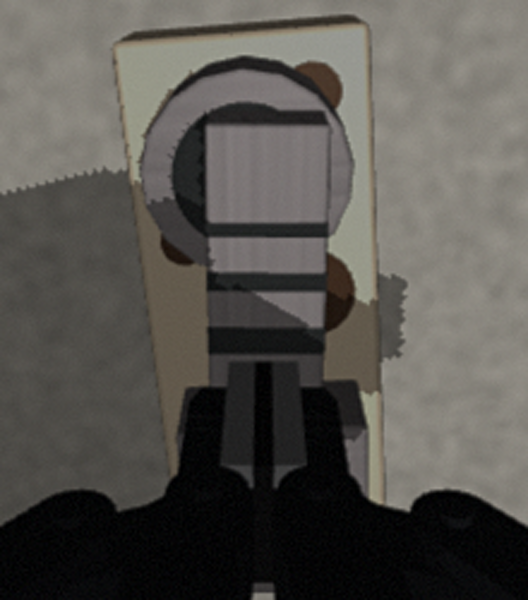

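The tips are still above the bar, with their front edge at crop row 362. I continue down.

Request:
arm_command(
  targets=[
    [[0,0,-0.002,0,0,0,-1],[0,0,0,0,0,0,-1]],
  ],
)

```text
time: 7.05
tool_pos: [434.1, -346.3, 46.9]
tcp_rot: [-180.0, 0.0, 31.9]
ft_force: [-0.4, -0.4, 0.1]
finger_gap: 0.0
grip_force: 0.0
```

Request:
arm_command(
  targets=[
    [[0,0,-0.002,0,0,0,-1],[0,0,0,0,0,0,-1]],
  ],
)

```text
time: 7.3
tool_pos: [434.1, -346.3, 44.9]
tcp_rot: [-180.0, 0.0, 31.9]
ft_force: [0.3, 0.1, -0.1]
finger_gap: -0.3
grip_force: 0.0
```

Request:
arm_command(
  targets=[
    [[0,0,-0.002,0,0,0,-1],[0,0,0,0,0,0,-1]],
  ],
)

```text
time: 7.55
tool_pos: [434.1, -346.4, 43.0]
tcp_rot: [-180.0, 0.0, 31.9]
ft_force: [-0.0, -0.1, 0.2]
finger_gap: 0.0
grip_force: 0.0
```

Request:
arm_command(
  targets=[
    [[0,0,-0.002,0,0,0,-1],[0,0,0,0,0,0,-1]],
  ],
)

```text
time: 7.8
tool_pos: [434.3, -346.5, 41.1]
tcp_rot: [180.0, 0.0, 31.9]
ft_force: [0.3, -0.4, 1.1]
finger_gap: 0.0
grip_force: 0.0
```

Request:
arm_command(
  targets=[
    [[0,0,-0.002,0,0,0,-1],[0,0,0,0,0,0,-1]],
  ],
)

```text
time: 8.05
tool_pos: [434.4, -346.7, 40.9]
tcp_rot: [180.0, 0.0, 31.9]
ft_force: [-6.2, 5.4, 14.8]
finger_gap: 0.3
grip_force: 7.4
```

Request:
arm_command(
  targets=[
    [[0,0,-0.001,0,0,0,-1],[0,0,0,0,0,0,-1]],
  ],
)

```text
time: 8.3
tool_pos: [434.5, -346.8, 40.9]
tcp_rot: [180.0, 0.0, 31.9]
ft_force: [-8.6, 8.7, 23.4]
finger_gap: -0.3
grip_force: 11.3
```

Request:
arm_command(
  targets=[
    [[0,0,-0.001,0,0,0,-1],[0,0,0,0,0,0,-1]],
  ],
)

```text
time: 8.55
tool_pos: [434.6, -346.9, 40.9]
tcp_rot: [179.9, 0.0, 31.9]
ft_force: [-12.6, 10.8, 31.1]
finger_gap: 0.1
grip_force: 15.2
```

Contact comes at reported z = 40.9 with the bar's top at 68, so the shut tips are really 27 mm above the reported TCP. I lift, open and look again in case the bar shifted.

Request:
arm_command(
  targets=[
    [[0,0,0.01,0,0,0,-1],[0,0,0.02,0,0,0,-1],[0,0,0.02,0,0,0,0.2],[0,0,0.02,0,0,0,0.2],[0,0,0,0,0,0,0.2],[0,0,0,0,0,0,0.2]],
  ],
)

```text
time: 9.3
tool_pos: [434.1, -346.3, 106.9]
tcp_rot: [-180.0, 0.0, 31.9]
ft_force: [0.2, -0.2, 0.2]
finger_gap: 51.0
grip_force: 0.0
```

```bash
python3 - <<'E'
from h import *
m,im=snap('wrist','w4.png'); s=status.sense(); print(s['tool_pos'],s['ft_force'],s['finger_gap'])
import pickle;pickle.dump(m,open('w4.pkl','wb'))
g=cv2.convertScaleAbs(im[60:290,200:420,::-1],alpha=1.5,beta=15)
cv2.imwrite('pics/w4b.png',cv2.resize(g,None,fx=2.6,fy=2.6,interpolation=cv2.INTER_CUBIC))
E
```

```text
[ 433.80996748 -346.05562701  106.33183214] [-0.0689711   0.35786257 -0.30039318] 50.88209581955427
```

View pics/w4b.png

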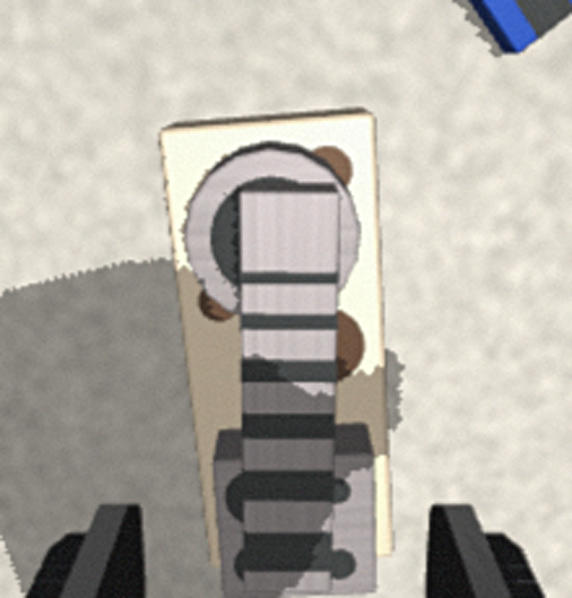

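The bar hasn't moved and is centred between the fingers (inner edges at 143 and 430, bar middle at about 288). I descend to reported z = 32, so the tips are near 60.

Request:
arm_command(
  targets=[
    [[0,0,-0.02,0,0,0,0.2],[0,0,-0.02,0,0,0,0.2],[0,0,-0.02,0,0,0,0.2],[0,0,-0.01,0,0,0,0.2],[0,0,-0.005,0,0,0,0.2],[0,0,0,0,0,0,0.2]],
  ],
)

```text
time: 10.1
tool_pos: [434.3, -346.6, 32.2]
tcp_rot: [-180.0, 0.0, 31.9]
ft_force: [0.5, -0.8, -0.2]
finger_gap: 50.9
grip_force: 0.0
```

Request:
arm_command(
  targets=[
    [[0,0,0,0,0,0,-0.3],[0,0,0,0,0,0,-0.5],[0,0,0,0,0,0,-0.7],[0,0,0,0,0,0,-1],[0,0,0,0,0,0,-1],[0,0,0,0,0,0,-1]],
  ],
  force=40,
)

```text
time: 10.85
tool_pos: [434.9, -347.1, 33.3]
tcp_rot: [179.9, -0.0, 31.9]
ft_force: [0.0, 1.2, 5.5]
finger_gap: 22.7
grip_force: 40.1
```

Request:
arm_command(
  targets=[
    [[0,0,0.01,0,0,0,-1],[0,0,0.01,0,0,0,-1],[0,0,0.02,0,0,0,-1],[0,0,0,0,0,0,-1]],
  ],
)

```text
time: 11.35
tool_pos: [435.7, -347.9, 75.1]
tcp_rot: [179.7, -0.1, 31.9]
ft_force: [0.6, 1.1, -2.6]
finger_gap: 22.4
grip_force: 39.6
```

The bar is held: gap 22.7, grip 40 N, about 3 N of added weight. Now to the bar tray at (610,227), yaw -13.

Request:
arm_command(
  targets=[
    [[0.0174,0.0575,0.002,0,0,-0.0785,-1],[0.0174,0.0575,0.002,0,0,-0.0785,-1],[0.0174,0.0575,0.002,0,0,-0.0785,-1],[0.0174,0.0575,0.002,0,0,-0.0785,-1],[0.0174,0.0575,0.002,0,0,-0.0785,-1],[0.0174,0.0575,0.002,0,0,-0.0785,-1],[0.0174,0.0575,0.002,0,0,-0.0785,-1],[0.0174,0.0575,0.002,0,0,-0.0785,-1],[0.0174,0.0575,0.002,0,0,-0.0785,-1],[0.0174,0.0575,0.002,0,0,-0.0785,-1]],
  ],
)

```text
time: 12.6
tool_pos: [608.5, 230.5, 92.1]
tcp_rot: [180.0, -0.0, -13.2]
ft_force: [1.4, -0.2, -3.0]
finger_gap: 22.7
grip_force: 39.9
```

Request:
arm_command(
  targets=[
    [[0,0,0,0,0,0,-1],[0,0,0,0,0,0,-1],[0,0,0,0,0,0,-1]],
  ],
)

```text
time: 12.98
tool_pos: [608.0, 227.3, 91.9]
tcp_rot: [180.0, 0.0, -13.1]
ft_force: [0.7, -0.5, -2.6]
finger_gap: 22.4
grip_force: 40.2
```

```bash
python3 - <<'E'
from h import *
m,im=snap('wrist','w5.png'); s=status.sense(); print(s['tool_pos'],s['tcp_rot'],s['joint_pos'])
import pickle;pickle.dump(m,open('w5.pkl','wb'))
g=cv2.convertScaleAbs(im[:300,160:460,::-1],alpha=1.5,beta=15)
cv2.imwrite('pics/w5b.png',cv2.resize(g,None,fx=2,fy=2,interpolation=cv2.INTER_CUBIC))
E
```

```text
[608.13783884 227.17611025  92.11964252] [ 1.79978193e+02  1.19919236e-02 -1.31488496e+01] [ 1.59681803e+01  1.91883213e+01  8.36117124e+01 -1.35512241e-02
  7.72210541e+01  1.19120027e+02]
```

View pics/w5b.png

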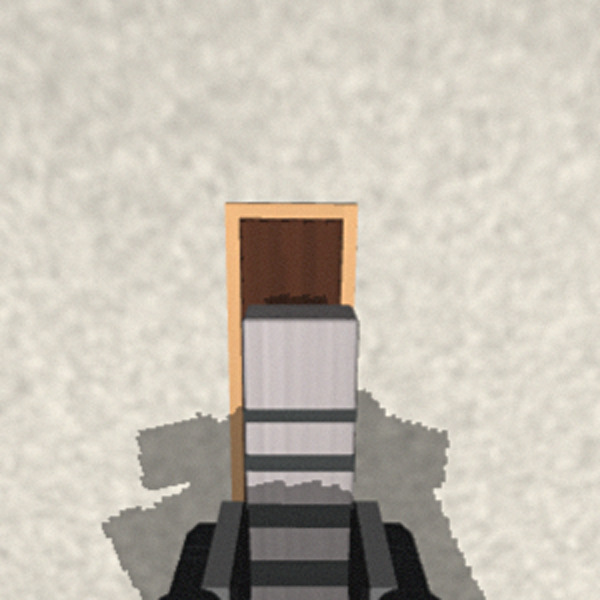

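```bash
python3 - <<'E'
from h import *
import pickle; m=pickle.load(open('w5.pkl','rb'))
g=lambda pts,z:ray(m,(np.array(pts)+.5)/2-.5+np.array((160,0)),z)[:,:2]
c=np.array([608.1,227.2]); a=np.radians(-13.15); B=np.array([[np.cos(a),np.sin(a)],[-np.sin(a),np.cos(a)]])
for n,p,z in (('barend',[(244,320),(357,318)],127),('barmid',[(246,505),(352,505)],127),('trayend',[(227,203),(357,203)],9),('trayside',[(230,400)],9)):
    P=g(p,z); print(n,P.round(1).tolist(),((P-c)@B.T).round(1).tolist(),np.linalg.norm(P[0]-P[-1]).round(1))
E
```

```text
barend [[662.3, 226.8], [657.5, 204.2]] [[52.9, 11.9], [53.3, -11.2]] 23.1
barmid [[621.2, 236.9], [615.9, 213.7]] [[10.6, 12.5], [10.6, -11.3]] 23.8
trayend [[682.4, 237.3], [671.8, 191.5]] [[70.1, 26.7], [70.2, -20.3]] 47.0
trayside [[609.3, 255.6]] [[-5.3, 28.0]] 0.0
```

The held bar and the tray agree to within a few mm, so I correct by (+5,+1) mm and lower to just above the floor.

Request:
arm_command(
  targets=[
    [[0.005,0.001,-0.02,0,0,0,-1],[0,0,-0.025,0,0,0,-1],[0,0,-0.025,0,0,0,-1],[0,0,-0.02,0,0,0,-1],[0,0,-0.01,0,0,0,-1],[0,0,-0.004,0,0,0,-1],[0,0,0,0,0,0,-1]],
  ],
)

```text
time: 13.9
tool_pos: [613.7, 229.6, -11.3]
tcp_rot: [-180.0, -0.0, -13.1]
ft_force: [0.1, 0.8, -2.9]
finger_gap: 22.4
grip_force: 40.2
```

Request:
arm_command(
  targets=[
    [[0,0,-0.002,0,0,0,-1],[0,0,0,0,0,0,-1]],
  ],
)

```text
time: 14.15
tool_pos: [613.7, 229.7, -13.2]
tcp_rot: [-180.0, -0.0, -13.1]
ft_force: [0.8, 0.0, -3.6]
finger_gap: 22.8
grip_force: 40.2
```

Request:
arm_command(
  targets=[
    [[-0.001,-0.0015,-0.001,0,0,0,-1],[0,0,0,0,0,0,-1]],
  ],
)

```text
time: 14.4
tool_pos: [612.3, 227.9, -14.6]
tcp_rot: [-180.0, -0.0, -13.1]
ft_force: [-0.9, -0.4, -2.7]
finger_gap: 22.5
grip_force: 40.2
```

Request:
arm_command(
  targets=[
    [[0,0,-0.001,0,0,0,-1],[0,0,0,0,0,0,-1]],
  ],
)

```text
time: 14.65
tool_pos: [612.5, 228.0, -14.7]
tcp_rot: [180.0, -0.0, -13.1]
ft_force: [-4.4, -1.3, 5.7]
finger_gap: 22.5
grip_force: 41.2
```

Request:
arm_command(
  targets=[
    [[0,0,-0.001,0,0,0,-1],[0,0,0,0,0,0,-1]],
  ],
)

```text
time: 14.9
tool_pos: [612.7, 228.0, -14.7]
tcp_rot: [-180.0, -0.0, -13.1]
ft_force: [-7.7, -3.2, 13.4]
finger_gap: 22.5
grip_force: 41.9
```

The bar touches the floor exactly where predicted (-14.7). I release and lift.

Request:
arm_command(
  targets=[
    [[0,0,0.001,0,0,0,0],[0,0,0,0,0,0,0.2],[0,0,0,0,0,0,0.2],[0,0,0,0,0,0,0.2],[0,0,0.02,0,0,0,0.2],[0,0,0.04,0,0,0,0.2],[0,0,0.04,0,0,0,0.5],[0,0,0.03,0,0,0,0.7],[0,0,0,0,0,0,0.7]],
  ],
)

```text
time: 16.02
tool_pos: [615.2, 228.9, 119.9]
tcp_rot: [-179.8, -0.4, -13.1]
ft_force: [-0.4, 0.9, -0.4]
finger_gap: 72.7
grip_force: 0.0
```

```bash
python3 - <<'E'
from h import *
m,im=snap('wrist','w6.png'); t,i2=snap('top','t6.png'); s=status.sense(); print(s['tool_pos'],s['time'])
import pickle;pickle.dump(m,open('w6.pkl','wb'))
a=cv2.resize(im[:,160:460,::-1],(450,600),interpolation=cv2.INTER_CUBIC)
b=cv2.resize(i2[170:245,425:505,::-1],(350,328),interpolation=cv2.INTER_CUBIC)
o=np.zeros((600,800,3),np.uint8);o[:,:450]=a;o[:328,450:]=b
cv2.imwrite('pics/c6.png',cv2.convertScaleAbs(o,alpha=1.4,beta=10))
E
```

```text
[612.53993721 228.11018519 115.05483364] 16.125
```

View pics/c6.png

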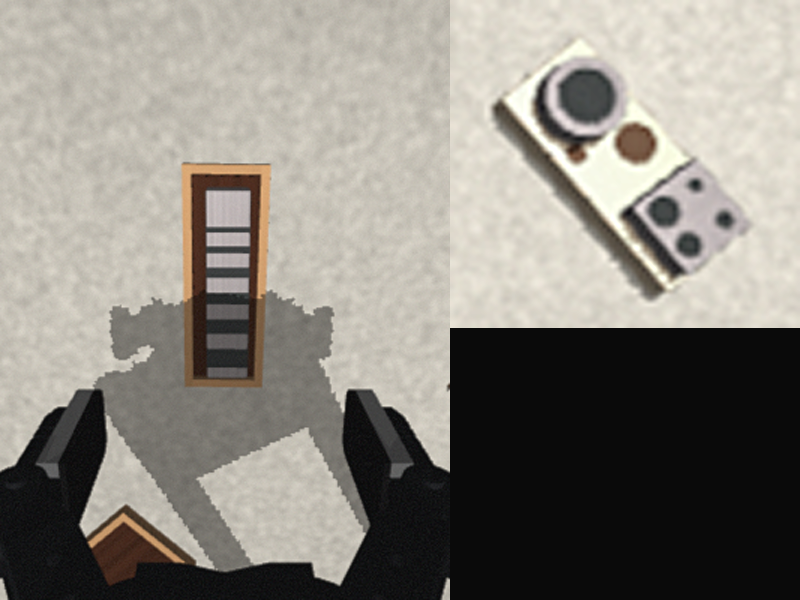

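The bar lies flat inside its tray, and the stack pieces appear undisturbed: round top at (583,98) and square corners at (692,160), (750,228), (683,275) and (625,207) in the right-hand crop. I check those positions.

```bash
python3 - <<'E'
from h import *
m=viewer.camera_model('top')
g=lambda pts,z:ray(m,(np.array(pts)-(450,0)+.5)/4.375-.5+np.array((425,170)),z)
P=g([(692,160),(750,228),(683,275),(625,207)],52);print(rect(P),P.round(1)[:,:2].tolist()); print(g([(583,98)],52))
E
```

```text
(array([ 395.9, -372.3]), array([47. , 45.6, 46.9, 46. ]), np.float64(-144.6)) [[427.4, -378.1], [389.0, -405.2], [364.6, -366.7], [402.7, -339.3]]
[[ 464.17028849 -322.30066726   52.        ]]
```

Request:
arm_command(
  targets=[
    [[-0.0195,-0.0546,0,0,0,0.0747,0.9],[-0.0195,-0.0546,0,0,0,0.0747,0.9],[-0.0195,-0.0546,0,0,0,0.0747,0.9],[-0.0195,-0.0546,0,0,0,0.0747,0.9],[-0.0195,-0.0546,0,0,0,0.0747,0.9],[-0.0195,-0.0546,0,0,0,0.0747,0.9],[-0.0195,-0.0546,0,0,0,0.0747,0.9],[-0.0195,-0.0546,0,0,0,0.0747,0.9],[-0.0195,-0.0546,0,0,0,0.0747,0.9],[-0.0195,-0.0546,0,0,0,0.0747,0.9]],
  ],
)

```text
time: 17.38
tool_pos: [415.5, -318.8, 112.7]
tcp_rot: [-179.9, 0.0, 29.9]
ft_force: [1.4, -0.3, -0.2]
finger_gap: 81.2
grip_force: 0.0
```

Request:
arm_command(
  targets=[
    [[-0.0195,-0.0546,0,0,0,0.0747,0.9],[0,0,0,0,0,0,0.9],[0,0,0,0,0,0,0.9]],
  ],
)

```text
time: 17.75
tool_pos: [396.9, -371.7, 112.7]
tcp_rot: [-179.8, -0.0, 33.9]
ft_force: [0.2, 1.0, 1.0]
finger_gap: 81.3
grip_force: 0.0
```

Both agree within 1.5 mm. Descend on the square block to reported z = 8, tips about 8–9 mm above its underside.

Request:
arm_command(
  targets=[
    [[0,-0.0005,-0.025,0,0,0.01,0.9],[0,0,-0.025,0,0,0,0.9],[0,0,-0.025,0,0,0,0.7],[0,0,-0.015,0,0,0,0.7],[0,0,-0.01,0,0,0,0.7],[0,0,-0.005,0,0,0,0.7],[0,0,0,0,0,0,0.7]],
  ],
)

```text
time: 18.62
tool_pos: [397.9, -373.1, 9.4]
tcp_rot: [180.0, -0.0, 34.6]
ft_force: [1.0, -0.4, -0.1]
finger_gap: 72.4
grip_force: 0.0
```

Request:
arm_command(
  targets=[
    [[0,0,0,0,0,0,0.4],[0,0,0,0,0,0,0.2],[0,0,0,0,0,0,0],[0,0,0,0,0,0,-0.3],[0,0,0,0,0,0,-1],[0,0,0,0,0,0,-1]],
  ],
  force=40,
)

```text
time: 19.38
tool_pos: [398.1, -373.6, 10.0]
tcp_rot: [179.9, -0.0, 34.6]
ft_force: [-1.1, 0.3, 5.3]
finger_gap: 45.0
grip_force: 42.9
```

Request:
arm_command(
  targets=[
    [[0,0,0.005,0,0,0,-1],[0,0,0.015,0,0,0,-1],[0,0,0.02,0,0,0,-1],[0,0,0.02,0,0,0,-1],[0,0,0.02,0,0,0,-1],[0,0,0,0,0,0,-1],[0,0,0,0,0,0,-1]],
  ],
)

```text
time: 20.25
tool_pos: [397.4, -372.7, 88.6]
tcp_rot: [-180.0, 0.0, 34.6]
ft_force: [0.2, 0.0, -3.9]
finger_gap: 44.8
grip_force: 41.9
```

The square block is held (gap 45, weight about 4 N). Now to its tray at (419,342), yaw 30.6.

Request:
arm_command(
  targets=[
    [[0.002,0.0596,0,0,0,-0.006,-1],[0.002,0.0596,0,0,0,-0.006,-1],[0.002,0.0596,0,0,0,-0.006,-1],[0.002,0.0596,0,0,0,-0.006,-1],[0.002,0.0596,0,0,0,-0.006,-1],[0.002,0.0596,0,0,0,-0.006,-1],[0.002,0.0596,0,0,0,-0.006,-1],[0.002,0.0596,0,0,0,-0.006,-1],[0.002,0.0596,0,0,0,-0.006,-1],[0.002,0.0596,0,0,0,-0.006,-1]],
  ],
)

```text
time: 21.5
tool_pos: [416.7, 224.7, 88.2]
tcp_rot: [180.0, 0.1, 31.1]
ft_force: [0.8, -0.2, -3.8]
finger_gap: 44.9
grip_force: 42.5
```

Request:
arm_command(
  targets=[
    [[0.001,0.0596,0,0,0,-0.006,-1],[0.001,0.0596,0,0,0,-0.006,-1],[0,0,0,0,0,0,-1],[0,0,0,0,0,0,-1],[0,0,0,0,0,0,-1]],
  ],
)

```text
time: 22.12
tool_pos: [419.5, 340.8, 88.6]
tcp_rot: [180.0, 0.1, 30.4]
ft_force: [-0.0, -0.1, -3.2]
finger_gap: 44.8
grip_force: 42.8
```

```bash
python3 - <<'E'
from h import *
m,im=snap('wrist','w7.png'); s=status.sense(); print(s['tool_pos'],s['tcp_rot'],s['finger_gap'])
import pickle;pickle.dump(m,open('w7.pkl','wb'))
g=cv2.convertScaleAbs(im[60:360,140:500,::-1],alpha=1.5,beta=15)
cv2.imwrite('pics/w7b.png',cv2.resize(g,None,fx=2,fy=2,interpolation=cv2.INTER_CUBIC))
E
```

```text
[419.78096892 340.8932096   88.87708844] [1.79987872e+02 3.64663424e-02 3.03672136e+01] 44.79165596360963
```

View pics/w7b.png

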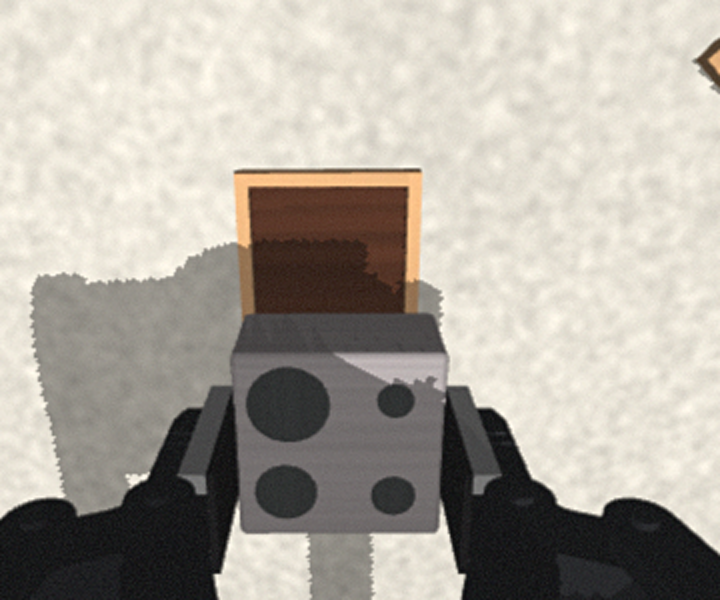

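```bash
python3 - <<'E'
from h import *
import pickle; m=pickle.load(open('w7.pkl','rb'))
g=lambda pts,z:ray(m,(np.array(pts)+.5)/2-.5+np.array((140,60)),z)[:,:2]
c=np.array([419.8,340.9]); a=np.radians(30.4); B=np.array([[np.cos(a),np.sin(a)],[-np.sin(a),np.cos(a)]])
for n,p,z in (('blk',[(232,353),(447,353),(440,532),(240,532)],130.6),('trayend',[(235,171),(422,170)],9)):
    P=g(p,z); Q=(P-c)@B.T; print(n,Q.round(1).tolist(),Q.mean(0).round(1))
print(B@(np.array([419.3,342.4])-c))
E
```

```text
blk [[22.3, 23.5], [22.4, -21.6], [-23.1, -22.4], [-23.2, 23.9]] [-0.4  0.8]
trayend [[39.2, 39.7], [39.7, -29.8]] [39.5  4.9]
[0.32779381 1.54678739]
```

The average of the two cameras gives a correction of (+1.2,+3.5) mm. The floor is expected at reported -14.

Request:
arm_command(
  targets=[
    [[0.001,0.0035,-0.02,0,0,0,-1],[0,0,-0.025,0,0,0,-1],[0,0,-0.025,0,0,0,-1],[0,0,-0.015,0,0,0,-1],[0,0,-0.01,0,0,0,-1],[0,0,-0.005,0,0,0,-1],[0,0,0,0,0,0,-1],[0,0,0,0,0,0,-1]],
  ],
)

```text
time: 23.18
tool_pos: [421.4, 346.1, -10.0]
tcp_rot: [-180.0, -0.1, 30.5]
ft_force: [-1.5, 0.6, -3.9]
finger_gap: 44.9
grip_force: 42.7
```

Request:
arm_command(
  targets=[
    [[0,0,-0.002,0,0,0,-1],[0,0,0,0,0,0,-1]],
  ],
)

```text
time: 23.42
tool_pos: [420.8, 345.7, -12.7]
tcp_rot: [-180.0, -0.0, 30.5]
ft_force: [-0.6, -0.9, -4.2]
finger_gap: 44.8
grip_force: 42.8
```

Request:
arm_command(
  targets=[
    [[0,0,-0.001,0,0,0,-1],[0,0,0,0,0,0,-1]],
  ],
)

```text
time: 23.68
tool_pos: [420.7, 345.6, -13.9]
tcp_rot: [-180.0, 0.0, 30.5]
ft_force: [-0.3, 0.1, -3.4]
finger_gap: 44.8
grip_force: 42.8
```

Request:
arm_command(
  targets=[
    [[0,-0.001,-0.001,0,0,0,-1],[0,0,0,0,0,0,-1]],
  ],
)

```text
time: 23.92
tool_pos: [421.1, 345.4, -14.0]
tcp_rot: [-180.0, -0.1, 30.5]
ft_force: [-3.2, 1.4, 5.0]
finger_gap: 44.9
grip_force: 43.6
```

Request:
arm_command(
  targets=[
    [[0,0,-0.001,0,0,0,-1],[0,0,0,0,0,0,-1]],
  ],
)

```text
time: 24.18
tool_pos: [421.1, 345.3, -14.1]
tcp_rot: [-180.0, -0.1, 30.5]
ft_force: [-7.5, -1.6, 14.2]
finger_gap: 44.5
grip_force: 44.9
```

It touches down at -14.0 as predicted. Release, lift, and travel to the round block at (464.7,-322), yaw 36.

Request:
arm_command(
  targets=[
    [[0,0,0.001,0,0,0,0.3],[0,0,0,0,0,0,0.5],[0,0,0,0,0,0,0.5],[0,0,0,0,0,0,0.5],[0,0,0.02,0,0,0,0.5],[0,0,0.04,0,0,0,0.7],[0,0,0.055,0,0,0,0.7]],
  ],
)

```text
time: 25.05
tool_pos: [419.4, 343.6, 99.6]
tcp_rot: [180.0, 0.2, 30.4]
ft_force: [0.9, 1.1, 0.1]
finger_gap: 72.5
grip_force: 0.0
```

Request:
arm_command(
  targets=[
    [[0.004,-0.0606,0,0,0,0.009,0.7],[0.004,-0.0606,0,0,0,0.009,0.7],[0.004,-0.0606,0,0,0,0.009,0.7],[0.004,-0.0606,0,0,0,0.009,0.7],[0.004,-0.0606,0,0,0,0.009,0.7],[0.004,-0.0606,0,0,0,0.009,0.7],[0.004,-0.0606,0,0,0,0.009,0.7],[0.004,-0.0606,0,0,0,0.009,0.7],[0.004,-0.0606,0,0,0,0.009,0.7],[0.004,-0.0606,0,0,0,0.009,0.7]],
  ],
)

```text
time: 26.3
tool_pos: [460.6, -263.5, 100.3]
tcp_rot: [180.0, -0.0, 35.6]
ft_force: [0.3, 0.4, 0.1]
finger_gap: 72.4
grip_force: 0.0
```

Request:
arm_command(
  targets=[
    [[0.004,-0.0606,0,0,0,0.009,0.9],[0,0,0,0,0,0,0.9],[0,0,0,0,0,0,0.9],[0,0,0,0,0,0,0.9]],
  ],
)

```text
time: 26.8
tool_pos: [464.8, -320.7, 100.1]
tcp_rot: [-180.0, -0.0, 36.2]
ft_force: [-0.4, 0.5, -0.4]
finger_gap: 81.0
grip_force: 0.0
```

```bash
python3 - <<'E'
from h import *
m,im=snap('wrist','w8.png'); s=status.sense()
c=R.from_euler('xyz',m['attitude'],degrees=True); f=200/np.tan(np.radians(m['vertical_fov'])/2)
q=c.inv().apply(np.array([464.7,-322,52])-m['xyz']); u=(m['cx']+f*q[0]/q[2],m['cy']+f*q[1]/q[2])
g=cv2.cvtColor(im,cv2.COLOR_RGB2GRAY); n,l,st,ce=cv2.connectedComponentsWithStats((g<75).astype(np.uint8))
k=l[int(u[1]),int(u[0])]; print('pred',np.round(u,1),'comp',k,st[k],ce[k],ray(m,ce[k],52)); print(s['tool_pos'])
E
```

```text
pred [312.  211.5] comp 41 [ 280  171   66   87 3633] [313.34764657 213.63501239] [[ 463.9618575  -323.72165476   52.        ]]
[ 464.95484952 -320.71036242  100.25633018]
```

The disc is where it was measured, within 2 mm. Descend and grip.

Request:
arm_command(
  targets=[
    [[-0.0005,-0.0015,-0.02,0,0,0,0.9],[0,0,-0.025,0,0,0,0.7],[0,0,-0.02,0,0,0,0.7],[0,0,-0.015,0,0,0,0.7],[0,0,-0.008,0,0,0,0.7],[0,0,-0.004,0,0,0,0.7],[0,0,0,0,0,0,0.7]],
  ],
)

```text
time: 27.72
tool_pos: [464.5, -323.7, 8.5]
tcp_rot: [180.0, -0.0, 36.1]
ft_force: [0.1, -0.3, -0.3]
finger_gap: 72.4
grip_force: 0.0
```

Request:
arm_command(
  targets=[
    [[0,0,0,0,0,0,0.4],[0,0,0,0,0,0,0.2],[0,0,0,0,0,0,0],[0,0,0,0,0,0,-0.3],[0,0,0,0,0,0,-1],[0,0,0,0,0,0,-1]],
  ],
  force=40,
)

```text
time: 28.48
tool_pos: [464.6, -323.8, 9.0]
tcp_rot: [179.9, -0.0, 36.1]
ft_force: [-1.2, 1.9, 6.0]
finger_gap: 44.3
grip_force: 40.7
```

Request:
arm_command(
  targets=[
    [[0,0,0.005,0,0,0,-1],[0,0,0.015,0,0,0,-1],[0,0,0.02,0,0,0,-1],[0,0,0.02,0,0,0,-1],[0,0,0.02,0,0,0,-1],[0,0,0,0,0,0,-1],[0,0,0,0,0,0,-1]],
  ],
)

```text
time: 29.35
tool_pos: [464.0, -323.3, 87.9]
tcp_rot: [-180.0, 0.0, 36.1]
ft_force: [0.6, 0.6, -2.3]
finger_gap: 44.3
grip_force: 41.4
```

The round block is held. Its tray is at (642,-226), and no turn is needed.

Request:
arm_command(
  targets=[
    [[0.0444,0.0243,0,0,0,0,-1],[0.0444,0.0243,0,0,0,0,-1],[0.0444,0.0243,0,0,0,0,-1],[0.0444,0.0243,0,0,0,0,-1],[0,0,0,0,0,0,-1],[0,0,0,0,0,0,-1],[0,0,0,0,0,0,-1]],
  ],
)

```text
time: 30.22
tool_pos: [640.6, -226.9, 87.5]
tcp_rot: [-179.9, 0.1, 36.1]
ft_force: [0.4, -0.6, -3.1]
finger_gap: 43.9
grip_force: 41.8
```

```bash
python3 - <<'E'
from h import *
m,im=snap('wrist','w9.png'); s=status.sense(); print(s['tool_pos'])
c=np.array(s['tool_pos'][:2])
P=ray(m,[(0,0)],9)
# bright wood colour mask
h=cv2.cvtColor(im,cv2.COLOR_RGB2HSV); k=cv2.inRange(h,(5,90,90),(25,255,255)); 
ys,xs=np.nonzero(k[:, :]); print(len(xs),xs.min(),xs.max(),ys.min(),ys.max())
# outer rim: points of contour on z=9, fit circle robustly
pts=np.vstack([cv2.convexHull(np.c_[xs,ys].astype(np.int32)).reshape(-1,2)]); W=ray(m,pts,9)[:,:2]
from scipy.optimize import least_squares
r=least_squares(lambda p:np.hypot(*(W-p).T)-35,c,loss='soft_l1'); print(r.x,np.abs(r.fun).round(1))
g=cv2.convertScaleAbs(im[60:360,140:500,::-1],alpha=1.5,beta=15)
cv2.imwrite('pics/w9b.png',cv2.resize(g,None,fx=2,fy=2))
E
```

```text
[ 640.81078364 -227.05419146   87.89849203]
1498 0 606 76 274
[ 785.94851991 -309.27392172] [ 20.8  10.6   0.6   0.8 122.9 401.5 402.3 396.6 131.3 128.2  17.8  18.4
  19.7  20.9]
```

```bash
python3 - <<'E'
from h import *
from scipy.optimize import least_squares
m=viewer.camera_model('wrist'); im=cv2.imread('pics/w9.png')
k=cv2.inRange(cv2.cvtColor(im,cv2.COLOR_BGR2HSV),(5,90,90),(25,255,255))
ys,xs=np.nonzero(k); W=ray(m,np.c_[xs,ys],9)[:,:2]
W=W[np.hypot(*(W-[642,-227]).T)<50]
r=least_squares(lambda p:np.hypot(*(W-p).T)-32.5,[642,-227],loss='soft_l1'); print(len(W),r.x,np.percentile(np.abs(r.fun),[50,90]))
E
```

```text
960 [ 643.88849345 -225.26337924] [1.03215649 1.94951501]
```

Request:
arm_command(
  targets=[
    [[0.001,0,-0.02,0,0,0,-1],[0,0,-0.025,0,0,0,-1],[0,0,-0.025,0,0,0,-1],[0,0,-0.015,0,0,0,-1],[0,0,-0.01,0,0,0,-1],[0,0,-0.005,0,0,0,-1],[0,0,0,0,0,0,-1],[0,0,0,0,0,0,-1]],
  ],
)

```text
time: 31.28
tool_pos: [643.6, -226.6, -10.8]
tcp_rot: [179.9, -0.0, 36.1]
ft_force: [-1.0, 0.5, -2.9]
finger_gap: 44.5
grip_force: 41.8
```

Request:
arm_command(
  targets=[
    [[0,0,-0.002,0,0,0,-1],[0,0,0,0,0,0,-1]],
  ],
)

```text
time: 31.52
tool_pos: [642.9, -226.3, -13.7]
tcp_rot: [180.0, -0.0, 36.1]
ft_force: [-0.0, -0.8, -2.2]
finger_gap: 44.4
grip_force: 41.8
```

Request:
arm_command(
  targets=[
    [[0,0,-0.001,0,0,0,-1],[0,0,0,0,0,0,-1]],
  ],
)

```text
time: 31.78
tool_pos: [642.9, -226.3, -14.8]
tcp_rot: [180.0, -0.0, 36.1]
ft_force: [-0.1, 0.5, -2.9]
finger_gap: 44.4
grip_force: 42.0
```

Request:
arm_command(
  targets=[
    [[0,0,-0.0005,0,0,0,-1],[0,0,0,0,0,0,-1]],
  ],
)

```text
time: 32.02
tool_pos: [642.9, -226.3, -14.9]
tcp_rot: [180.0, -0.0, 36.1]
ft_force: [-2.8, 1.2, 2.0]
finger_gap: 44.0
grip_force: 42.3
```

Request:
arm_command(
  targets=[
    [[0,0,-0.0005,0,0,0,-1],[0,0,0,0,0,0,-1]],
  ],
)

```text
time: 32.28
tool_pos: [643.1, -226.4, -14.9]
tcp_rot: [180.0, -0.0, 36.1]
ft_force: [-4.8, 1.5, 7.3]
finger_gap: 44.4
grip_force: 42.7
```

It is on the floor. Release, lift and return over the brick, fully open.

Request:
arm_command(
  targets=[
    [[0,0,0.001,0,0,0,0.3],[0,0,0,0,0,0,0.5],[0,0,0,0,0,0,0.5],[0,0,0,0,0,0,0.5],[0,0,0.02,0,0,0,0.5],[0,0,0.04,0,0,0,0.7],[0,0,0.055,0,0,0,1]],
  ],
)

```text
time: 33.15
tool_pos: [641.8, -225.8, 101.0]
tcp_rot: [-179.9, 0.1, 36.1]
ft_force: [1.3, 0.2, 0.2]
finger_gap: 85.6
grip_force: 0.0
```

Request:
arm_command(
  targets=[
    [[-0.0525,-0.03,0,0,0,0,1],[-0.0525,-0.03,0,0,0,0,1],[-0.0525,-0.03,0,0,0,0,1],[-0.0525,-0.03,0,0,0,0,1],[0,0,0,0,0,0,1],[0,0,0,0,0,0,1],[0,0,0,0,0,0,1]],
  ],
)

```text
time: 34.02
tool_pos: [434.1, -345.9, 100.9]
tcp_rot: [179.9, -0.0, 36.2]
ft_force: [-0.0, -0.1, -0.4]
finger_gap: 85.0
grip_force: 0.0
```

```bash
python3 - <<'E'
from h import *
import pickle
m,im=snap('wrist','w10.png'); t,i2=snap('top','t10.png'); s=status.sense(); print(s['tool_pos'],s['tcp_rot'])
pickle.dump(m,open('w10.pkl','wb'))
a=cv2.resize(im[:,160:460,::-1],(450,600),interpolation=cv2.INTER_CUBIC)
o=np.zeros((600,800,3),np.uint8);o[:,:450]=a
for y,(x0,y0) in zip((0,200,400),((215,118),(170,198),(386,110))):
    o[y:y+200,450:650]=cv2.resize(i2[y0:y0+50,x0:x0+50,::-1],(200,200),interpolation=cv2.INTER_CUBIC)
cv2.imwrite('pics/c10.png',cv2.convertScaleAbs(o,alpha=1.4,beta=10))
E
```

```text
[ 433.92219992 -345.62298697  100.43417343] [ 1.79986793e+02 -1.39840906e-02  3.62251323e+01]
```

View pics/c10.png

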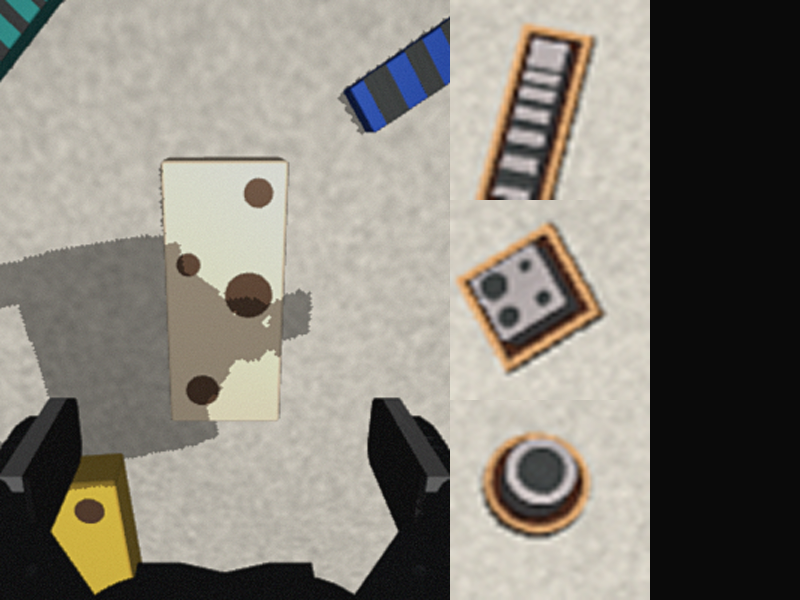

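All three pieces sit in their trays. The brick is alone with corners at (161,161), (288,159), (280,420) and (172,420). I measure it and check the two block placings.

```bash
python3 - <<'E'
from h import *
import pickle; m=pickle.load(open('w10.pkl','rb'))
print('brick',rect(ray(m,(np.array([(161,161),(288,159),(280,420),(172,420)])+.5)/1.5-.5+np.array((160,0)),28)))
t=viewer.camera_model('top')
print('sq',ray(t,np.array([(519-450)/4+170-.4,(286-200)/4+198-.4]),28),'round',ray(t,np.array([(540-450)/4+386-.4,(471-400)/4+110-.4]),28))
print(status.sense()['tool_pos'])
E
```

```text
brick (array([ 432.7, -346.6]), array([ 59.1, 139.7,  59.8, 138.8]), np.float64(-143.3))
sq [[423.24810262 342.67444294  28.        ]] round [[ 643.40786102 -226.1699774    28.        ]]
[ 433.92219992 -345.62298697  100.43417343]
```

The brick is at (432.7,-346.6), angle 36.7°. I descend with the fingers fully open to reported z = -19 (tips at least 8 mm above the table).

Request:
arm_command(
  targets=[
    [[-0.001,-0.001,-0.025,0,0,0.007,1],[0,0,-0.03,0,0,0,1],[0,0,-0.03,0,0,0,1],[0,0,-0.02,0,0,0,1],[0,0,-0.01,0,0,0,1],[0,0,-0.004,0,0,0,1],[0,0,0,0,0,0,1]],
  ],
)

```text
time: 35.0
tool_pos: [432.3, -347.7, -18.2]
tcp_rot: [179.9, -0.0, 36.5]
ft_force: [0.6, 0.7, -0.9]
finger_gap: 85.6
grip_force: 0.0
```

Request:
arm_command(
  targets=[
    [[0,0,0,0,0,0,0.7],[0,0,0,0,0,0,0.5],[0,0,0,0,0,0,0.3],[0,0,0,0,0,0,0],[0,0,0,0,0,0,-1],[0,0,0,0,0,0,-1]],
  ],
  force=45,
)

```text
time: 35.75
tool_pos: [432.3, -347.7, -18.0]
tcp_rot: [179.9, -0.0, 36.5]
ft_force: [-1.2, 0.6, 5.5]
finger_gap: 59.0
grip_force: 49.4
```

Request:
arm_command(
  targets=[
    [[0,0,0.005,0,0,0,-1],[0,0,0.015,0,0,0,-1],[0,0,0.02,0,0,0,-1],[0,0,0.03,0,0,0,-1],[0,0,0.03,0,0,0,-1],[0,0,0,0,0,0,-1],[0,0,0,0,0,0,-1]],
  ],
)

```text
time: 36.62
tool_pos: [431.6, -347.0, 80.7]
tcp_rot: [-180.0, 0.0, 36.5]
ft_force: [0.7, 0.1, -2.9]
finger_gap: 58.8
grip_force: 49.4
```

The brick is held (gap 59, about 3 N). Its tray is at about (471,22), turn +1.3°.

Request:
arm_command(
  targets=[
    [[0.0056,0.0527,0,0,0,0.0032,-1],[0.0056,0.0527,0,0,0,0.0032,-1],[0.0056,0.0527,0,0,0,0.0032,-1],[0.0056,0.0527,0,0,0,0.0032,-1],[0.0056,0.0527,0,0,0,0.0032,-1],[0.0056,0.0527,0,0,0,0.0032,-1],[0.0056,0.0527,0,0,0,0.0032,-1],[0,0,0,0,0,0,-1],[0,0,0,0,0,0,-1],[0,0,0,0,0,0,-1]],
  ],
)

```text
time: 37.88
tool_pos: [470.5, 20.6, 80.5]
tcp_rot: [-180.0, 0.1, 37.7]
ft_force: [-0.7, -1.1, -3.0]
finger_gap: 59.1
grip_force: 49.9
```

```bash
python3 - <<'E'
from h import *
m,im=snap('wrist','w11.png'); s=status.sense(); print(s['tool_pos'],s['tcp_rot'])
k=cv2.inRange(cv2.cvtColor(im,cv2.COLOR_RGB2HSV),(5,90,90),(25,255,255))
ys,xs=np.nonzero(k); W=ray(m,np.c_[xs,ys],9)[:,:2]
a=np.radians(37.8); B=np.array([[np.cos(a),np.sin(a)],[-np.sin(a),np.cos(a)]]); Q=(W-[470.7,20.9])@B.T
Q=Q[(abs(Q)<[95,55]).all(1)]
print('tray px',len(Q),'xmax',np.percentile(Q[:,0],[97,99.5]),'y',np.percentile(Q[Q[:,0]<70,1],[2,98]) if (Q[:,0]<70).any() else 0, Q.min(0),Q.max(0))
# brick: pale pixels at top height
P=ray(m,np.c_[np.nonzero(cv2.inRange(cv2.cvtColor(im,cv2.COLOR_RGB2HSV),(15,20,130),(40,110,255)))[::-1]],98.7+28)[:,:2]
Q=(P-[470.7,20.9])@B.T; Q=Q[(abs(Q)<[85,45]).all(1)]; print('brick',len(Q),np.percentile(Q,[1,99],axis=0))
E
```

```text
[470.69907659  20.48156636  80.68466089] [-1.79975218e+02  4.58087737e-02  3.77048323e+01]
tray px 1376 xmax [85.05901951 85.07142127] y [-39.37005426  44.20366294] [ 62.62306103 -39.69699625] [85.07390144 44.50976698]
brick 26063 [[-37.9170263  -44.18383836]
 [ 84.44606297  43.42080816]]
```

Request:
arm_command(
  targets=[
    [[0,0.001,-0.02,0,0,0,-1],[0,0,-0.025,0,0,0,-1],[0,0,-0.022,0,0,0,-1],[0,0,-0.015,0,0,0,-1],[0,0,-0.007,0,0,0,-1],[0,0,-0.003,0,0,0,-1],[0,0,0,0,0,0,-1],[0,0,0,0,0,0,-1]],
  ],
)

```text
time: 38.92
tool_pos: [471.7, 22.6, -10.1]
tcp_rot: [180.0, -0.1, 37.8]
ft_force: [-0.1, 0.4, -2.6]
finger_gap: 58.9
grip_force: 49.8
```

Request:
arm_command(
  targets=[
    [[0,0,-0.001,0,0,0,-1],[0,0,0,0,0,0,-1]],
  ],
)

```text
time: 39.17
tool_pos: [471.1, 22.7, -11.7]
tcp_rot: [180.0, -0.0, 37.8]
ft_force: [-0.9, 0.3, -3.2]
finger_gap: 58.7
grip_force: 49.8
```

Request:
arm_command(
  targets=[
    [[0,0,-0.001,0,0,0,-1],[0,0,0,0,0,0,-1]],
  ],
)

```text
time: 39.42
tool_pos: [470.9, 22.6, -12.9]
tcp_rot: [-180.0, 0.0, 37.8]
ft_force: [0.4, -0.2, -2.5]
finger_gap: 59.3
grip_force: 49.8
```

Request:
arm_command(
  targets=[
    [[0,0,-0.001,0,0,0,-1],[0,0,0,0,0,0,-1]],
  ],
)

```text
time: 39.67
tool_pos: [471.0, 22.6, -13.9]
tcp_rot: [-180.0, 0.0, 37.8]
ft_force: [-1.1, 0.3, -2.4]
finger_gap: 58.9
grip_force: 50.0
```

Request:
arm_command(
  targets=[
    [[0,0,-0.0005,0,0,0,-1],[0,0,0,0,0,0,-1]],
  ],
)

```text
time: 39.92
tool_pos: [471.1, 22.6, -13.9]
tcp_rot: [-180.0, 0.0, 37.8]
ft_force: [-4.1, 0.7, 5.1]
finger_gap: 58.8
grip_force: 50.7
```

The brick is on the floor. Release, lift, move clear and look.

Request:
arm_command(
  targets=[
    [[0,0,0,0,0,0,0.6],[0,0,0,0,0,0,0.9],[0,0,0,0,0,0,1],[0,0,0,0,0,0,1],[0,0,0.02,0,0,0,1],[0,0,0.05,0,0,0,1],[0,0,0.06,0,0,0,1],[0,0,0.04,0,0,0,1],[0,0,0.02,0,0,0,1],[0,0,0,0,0,0,1]],
  ],
)

```text
time: 41.18
tool_pos: [472.5, 22.5, 177.7]
tcp_rot: [179.8, -0.2, 37.8]
ft_force: [-0.1, -0.5, -0.3]
finger_gap: 85.0
grip_force: 0.0
```

Request:
arm_command(
  targets=[
    [[-0.02,-0.05,0.01,0,0,0,1],[-0.02,-0.05,0.01,0,0,0,1],[-0.02,-0.05,0.01,0,0,0,1],[0,0,0,0,0,0,1],[0,0,0,0,0,0,1]],
  ],
)

```text
time: 41.8
tool_pos: [410.6, -126.9, 204.2]
tcp_rot: [-179.9, 0.0, 37.7]
ft_force: [1.4, 0.6, -0.2]
finger_gap: 85.5
grip_force: 0.0
```

```bash
python3 - <<'E'
from h import *
t,i2=snap('top','t12.png'); s=status.sense(); print(s['time'],s['tool_pos'])
cv2.imwrite('pics/c12.png',cv2.convertScaleAbs(cv2.resize(i2[95:260,150:440,::-1],None,fx=2.7,fy=2.7,interpolation=cv2.INTER_CUBIC),alpha=1.4,beta=10))
E
```

```text
41.85 [ 410.77261287 -126.45584157  204.36808532]
```

View pics/c12.png

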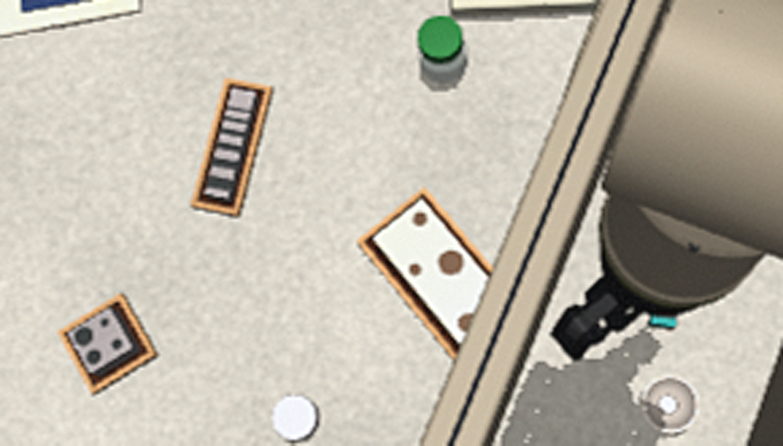

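The bar, square block and brick lie inside their rims: (232,147), (108,343) and about (440,275). The round block was already seen in its tray, and the jar (440,45) and dish (668,403) haven't been touched. I'm handing in.

```bash
python3 -c "
from bench import job; print(job.hand_in())"
```

```text
the job is handed in; nothing more can be done
None
```

I handed the job in at about 42 s: the bar, both blocks and the brick are each in their own tray, and I left the jar and dish alone. The judge gave no verdict; my last picture shows the bar, square block and most of the brick inside their rims, and the round block was hidden by the arm there but seen in its tray just before.

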